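Hold a bayonet fuse cap at half-way, short of its click

ROBOT

A 7-joint arm with a two-finger parallel gripper is mounted at the origin on the work surface. World frame = base frame: x ahead of the robot, y to its left, z up, the work surface at z = 0. Lengths are in m, angles in rad, forces in N, time in s.
With the tool pointing down it reaches from about 0.4 to 0.85 m from the base axis. Payload 10.4 kg.
Tool frame: the origin (TCP) lies on the front face of the gripper's body, between the roots of the fingers; the fingertips stand 70 mm ahead of it and the grasp point (between the pads) lies 51 mm ahead of it (grasp_offset is the distance from the TCP to the grasp point, in m); z points along the fingers, y is the direction in which the jaws open and shut (so a half turn about z gives the same grasp; the last joint's range is limited). The gripper opens to 87 mm and grips with 3 to 60 N. Pads are 19 mm wide; open, the fingers measure 117 mm over their backs; the gripper's body (75 mm by 190 mm) begins 51 mm behind the grasp point.
Start: joints at [-1.149, 0.332, -0.065, 1.46, 0.022, 1.35, -0.088], TCP at [0.269, 0.564, 0.292] pointing down, gripper open.
Joint ranges: [-2.6, 2.6], [-0.5, 2.12], [-1.47, 1.34], [0.16, 2.42], [-1.27, 4.41], [0.06, 2.06], [-2.6, 2.6]. Speed limits (rad/s): [2.22, 2.22, 2.79, 2.79, 3.14, 3.14, 3.14].

INTERFACE

Orientations are given as a unit quaternion [x, y, z, w].
In Python, from bench import * gives the robot as it stands. The module is installed in compiled form; this text tells all that it offers.
- The arm moves only by the tool arm_command, never from a script. Its argument "commands" is a list of rows, each a list of 3 entries, a list of its own where there are three numbers: the opening in per cent of the stroke, from 0 (shut) to 100 (fully open), then the shift along the tool's x, y, z in m, then the turn, a rotation vector about the tool's x, y, z in rad. A call has exactly 10 rows; each row is the pose to reach, as a shift and turn from the pose commanded when the call began, along the tool's axes at that moment; what a row does not reach only later rows make up. A row lasts 1/12 s, in which the tool goes at most 41.7 mm and 7.16 degrees, less where a joint would pass 70% of its speed; a pose out of reach is approached as far as the arm can. A call with a gripper value outside its range is refused whole. The fingers move at their own pace and stop on an object; "squeeze" is the grip in N (left out, the last holds). Time passes only in rows, so rows that repeat a pose let the fingers close, or fill a call up. It gives the time, the measured TCP pose, the force and the opening at its end, in the units of the state.
- read_state(): the state, without advancing time (a new reading comes with each control period).
- camera(name): name is "scene" or "top" or "wrist"; returns a dict with "pixels" (480x640x3 uint8, red, green, blue), "fx", "fy", "cx", "cy" (pixels), "dist_coeffs" ([k1, k2, p1, p2, k3] as OpenCV has them; the pictures are not rectified), "rvec" (rotation vector, rad) and "tvec" (3), from world to camera coordinates, as OpenCV has them; the wrist camera has in their place "mount" (4x4, takes a point from camera to tool coordinates, whose origin is the TCP and whose axes are the flange's). Camera axes: x right, y down, z forward; pixel columns grow to the right and rows downward; lengths in m; the calibration is good to about 2 mm. A picture is of the moment at which its call begins: read the wrist's pose just before it. There is no depth.
- close_job(): hands the job in, once; it reports no verdict.
The state is a dict: "time": time; "joint_positions": joint angles; "joint_vel": joint speeds; "joint_torque": joint torques, N m; "ee_pos": TCP position; "eef_rot": TCP orientation; "ft_force": force on the tool from outside, world axes, zero at the start; "torque": the same for the moment, N m; "width": finger opening in m.
Only numpy, scipy, OpenCV 4.12 (cv2) and the standard library are available. Lean on these libraries where they do the work, as an engineer would, in place of code of your own. Each camera call takes 0.05 s, during which the arm holds its last target.

TASK

Take the black-handled bayonet fuse cap out of its blue parking block, pass its brass rod down through the small hole in the middle of the grey fuse holder with the two lugs going down through the notches, then twist the cap clockwise (seen from above) until its handle points at the yellow half-way marks, an eighth of a full turn. Do not turn it on to the lock click at the red marks; a return spring pushes back, so finish still gripping the cap, holding it still at the yellow marks. Leave the mug, torch, breaker and door stop alone.

Things in the scene. Friction and masses are not known exactly. Their poses are not given: they have to be found in the camera images.
- cap_grip (a point): Middle of the flat black handle paddle of the loose bayonet fuse cap (130 g), which starts upright in the blue block: 40 mm long (own x), 14 mm thick (own y; pinch its flat faces), 46 mm tall; z up; white stripe along its top. Under it a black flange disc 48 mm across, top 23 and underside 28 mm below this point. A 40 N grip is safe; holding half-way takes about 0.1 N m.
- cap: The same cap; origin on its axis at the foot of its white neck (22 mm across, 18 mm long), 46 mm below cap_grip; same axes. Here two brass lugs stick out along +x and -x to 20 mm from the axis, 6 mm wide, from this height to 6 mm above. The cap is the same after half a turn. Parked, this foot rests on the block's top.
- cap_tip (a point): Lower, tapered end of the cap's brass rod (12 mm across, 34 mm long) on the cap's axis, 80 mm below cap_grip.
- block_top (a point): Centre of the top of the blue parking block (74 x 64 x 45 mm, fixed), at the mouth of its 15 mm through hole in which the cap's rod stands with 1.5 mm play all round.
- holder_mouth (a point): Centre of the top of the fixed grey fuse holder (68 x 68 mm, 65 mm tall); z up. Its 6 mm lip has an opening 27 mm across with two notches 10 mm wide along own +x and -x, to 22.5 mm from the axis. With the cap's x along this x (either way round) the cap goes straight down until its flange rests on the top: cap_grip then 28 mm above this point. Up to 33 mm the lugs clear the lip and it can turn.
- holder_hole (a point): Centre of the small hole (17 mm) for the rod, at the top of the white floor inside the holder, on its axis, 20 mm below holder_mouth; the floor is 6 mm thick, free below.
- mark (a point): One of two yellow half-way marks on the holder's top, 34 mm from its axis, 45 degrees clockwise (from above) of the notches; the other is opposite. The red marks are at 90 degrees. A sprung click pin is first felt at about 58 degrees, peaks at 74 and locks the cap at 90. The cap turns clockwise only.
- rotor (a joint): Brass inner ring of the holder, rad, clockwise from above positive, 0 to 1.45, sprung back to 0 (0.03 N m at 0, 0.09 half-way). The lugs push it after some free play: it reads about 0.14 rad less than the cap's clockwise turn from the notches. Above 1.1 the cap is into the click.
- mug_mid (a point): Middle of an upright empty white mug, 76 mm across, 85 mm tall, handle at own +y. Leave alone.
- torch_mid (a point): Middle of a red torch standing on its tail, 52 mm across at the head, 112 mm tall. Leave alone.
- breaker_mid (a point): Middle of a black breaker spare, 68 x 36 x 73 mm. Leave alone.
- doorstop_mid (a point): Middle of a steel door stop, 44 mm across, 32 mm tall. Leave alone.

How it is judged:
On the way, in this order (a step that is already met when the one before it is completed fails the run):
1. the rod's end is through the small hole in the holder's floor (horizontal distance between cap_tip and holder_mouth below 0.006 m and z of cap_tip in the frame of holder_mouth below -0.0265 m), for 0.05 s.
2. the lugs are down through the notches, below the lip (horizontal distance between cap_tip and holder_mouth below 0.006 m and z of cap_grip in the frame of holder_mouth below 0.0335 m and angle between the x axis of cap_grip and the x axis of holder_mouth, either way round below 0.45 rad), for 0.1 s.
3. the cap is turned to half-way and held there (horizontal distance between cap_tip and holder_mouth below 0.006 m and angle between the x axis of cap_grip and the x axis of holder_mouth, either way round between 0.61 and 0.96 rad and value of joint rotor above 0.35 rad and z of cap_grip in the frame of holder_mouth below 0.0365 m and angle between cap_grip's own z axis and vertical below 0.12 rad and contact force between the fingers and cap above 1 N), for 0.5 s.
At the end, for the whole second after the job is handed in: Cap in the holder, lugs under the lip (cap_grip at most 36.5 mm above holder_mouth), rod end within 6 mm of the axis, upright within 0.12 rad, turned clockwise 0.61 to 0.96 rad from the notches, still, and gripped by the fingers (over 1 N) (all of step 3 and linear speed of cap below 0.02 m/s and angular speed of cap below 0.2 rad/s); the arm keeps its last pose, push and grip.
It fails at once if the cap is turned on into the lock click (ring above 1.1 rad) (value of joint rotor above 1.1 rad).
It fails at once if a bystander is moved by more than 25 mm (distance of any of mug_mid, torch_mid, breaker_mid, doorstop_mid from where it was at the start of the episode above 0.025 m).
It also fails if it takes over 48 s, if anything falls off the work surface, if the arm or the gripper's body presses on something with over 40 N, if the wrist force passes 120 N, or if a joint passes its speed limit or range.

## Working session

There is one attempt and no reset: what is moved stays moved. The work goes in short steps, Python scripts to look and compute and a tool call to move; the robot and the scene stay as the last step left them, time stands still between calls to the robot, and variables do not carry over. Pictures are saved under pics/ and viewed, and the job is handed in when it is done.

Besides the shell and the picture viewer there is one more tool, called after ">>>" as name([rows], argument=value, ...), one row to a line, values as JSON. arm_command: Moves the arm, as the interface text tells. Its arguments: {"type":"object","properties":{"commands":{"type":"array","items":{"type":"array"}},"squeeze":{"type":"number"}},"required":["commands"]}

```bash
mkdir -p pics
cat > h.py <<'E'
from bench import *
import numpy as np, cv2
from scipy.spatial.transform import Rotation as R
def snap(name,fn):
    s=read_state(); c=camera(name); cv2.imwrite('pics/'+fn,cv2.cvtColor(c['pixels'],cv2.COLOR_RGB2BGR))
    import pickle; pickle.dump((s,c),open('pics/'+fn+'.pkl','wb')); return s,c
def load(fn):
    import pickle; return pickle.load(open('pics/'+fn+'.pkl','rb'))
def ray(s,c,uv):
    K=np.array([[c['fx'],0,c['cx']],[0,c['fy'],c['cy']],[0,0,1.]])
    p=cv2.undistortPoints(np.array([[uv]],float),K,np.array(c['dist_coeffs'],float))[0,0]
    d=np.array([p[0],p[1],1])
    if 'mount' in c:
        M=np.array(c['mount']); Rt=R.from_quat(s['eef_rot']).as_matrix()
        o=Rt@M[:3,3]+np.array(s['ee_pos']); d=Rt@M[:3,:3]@d
    else:
        Rc=cv2.Rodrigues(np.array(c['rvec'],float))[0]; o=-Rc.T@np.array(c['tvec'],float).ravel(); d=Rc.T@d
    return o,d/np.linalg.norm(d)
def atz(fn,uv,z):
    o,d=ray(*load(fn),uv); return o+d*(z-o[2])/d[2]
def tri(*obs):
    A=np.zeros((3,3));b=np.zeros(3);r=[ray(*load(f),uv) for f,uv in obs]
    for o,d in r:
        P=np.eye(3)-np.outer(d,d);A+=P;b+=P@o
    x=np.linalg.solve(A,b); return x,[float(np.linalg.norm(np.cross(x-o,d))) for o,d in r]
def crop(fn,x0,y0,x1,y1,k,out):
    im=cv2.imread('pics/'+fn)[y0:y1,x0:x1]; cv2.imwrite('pics/'+out,cv2.resize(im,None,fx=k,fy=k,interpolation=cv2.INTER_CUBIC))
E
python3 - <<'E'
from h import *
for n in('scene','top','wrist'): s,c=snap(n,n+'0.png')
print(s); print(c['mount'])
E
```

```text
{'time': 0.1, 'joint_positions': array([-1.14857784,  0.33284772, -0.06470321,  1.46083608,  0.021589  ,
        1.34987327, -0.0885054 ]), 'joint_vel': array([-0.00066808, -0.00124461, -0.00041298,  0.00020747,  0.00084271,
       -0.00140346,  0.00120974]), 'joint_torque': array([ 3.07626608e-03, -6.24542212e+01,  2.54861108e-02, -3.90717781e+01,
       -6.14733389e-02,  3.66644806e-02,  7.40975725e-05]), 'ee_pos': array([0.26882388, 0.56396494, 0.2915192 ]), 'eef_rot': array([ 2.20573297e-01,  9.75370195e-01, -6.23520592e-04, -1.19045248e-04]), 'ft_force': array([-0.46767601,  0.05737015, -0.24640532]), 'torque': array([0.00428   , 0.01208701, 0.02385014]), 'width': 0.0869517482534252}
[[-1.97030476e-04 -9.60855961e-01 -2.77048340e-01  7.60642658e-02]
 [ 9.99999538e-01  7.14233029e-05 -9.58886420e-04  5.80761924e-04]
 [ 9.41139440e-04 -2.77048401e-01  9.60855503e-01 -9.28507245e-02]
 [ 0.00000000e+00  0.00000000e+00  0.00000000e+00  1.00000000e+00]]
```

View pics/scene0.png

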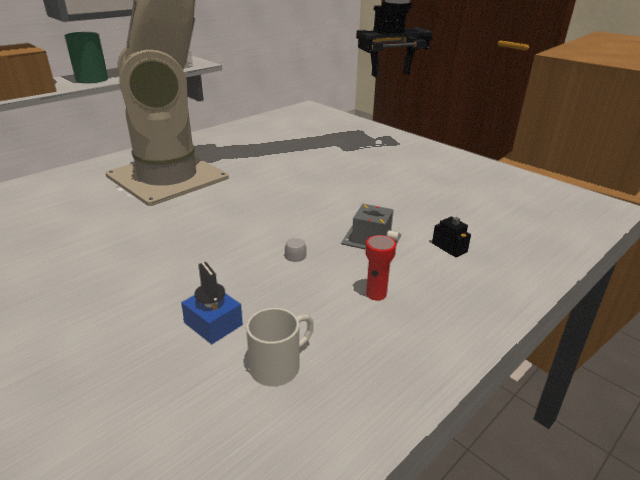

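View pics/top0.png

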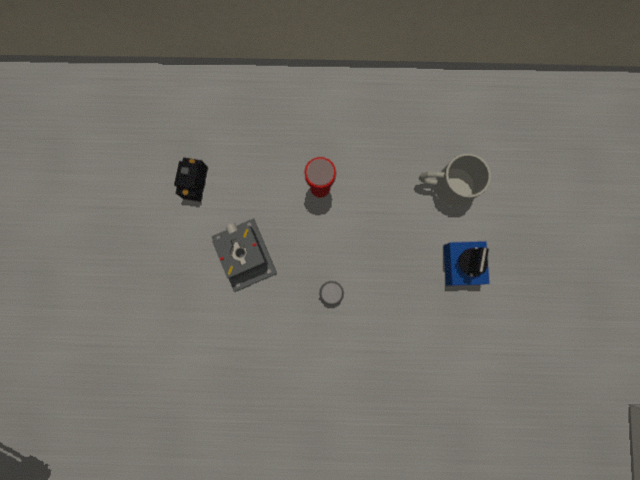

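View pics/wrist0.png

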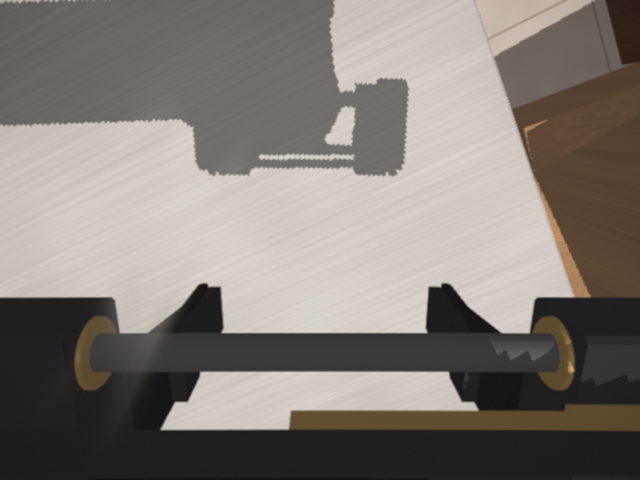

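The scene view shows the cap in the blue block at about (210,285) and the grey holder at (373,222). In the top view the block is at (467,263) with the cap's stripe at (483,260), and the holder's hole is at (239,253). Next I'll enlarge these.

Run:
```python
from h import *
import cv2
a=cv2.imread('pics/top0.png'); b=cv2.imread('pics/scene0.png')
def cr(im,x,y,w=64,h=48,k=6): return cv2.resize(im[y:y+h,x:x+w],None,fx=k,fy=k,interpolation=cv2.INTER_CUBIC)
cv2.imwrite('pics/c1.png',np.vstack([np.hstack([cr(a,435,236),cr(a,208,228)]),np.hstack([cr(b,178,256,64,48),cr(b,341,200)])]))
for n,uv,z in [('cap stripe',(483,260),.12),('holder',(240,253),.065),('mug',(467,176),.085),('torch',(320,172),.112),('breaker',(190,178),.073),('door',(332,293),.032)]: print(n,atz('top0.png',uv,z))
```

```text
cap stripe [ 0.55699739 -0.23761691  0.12      ]
holder [0.56538749 0.15193761 0.065     ]
mug [ 0.70034095 -0.22599259  0.085     ]
torch [0.69509022 0.01983907 0.112     ]
breaker [0.69091985 0.24107432 0.073     ]
door [ 0.50205614 -0.00454241  0.032     ]
```

View pics/c1.png

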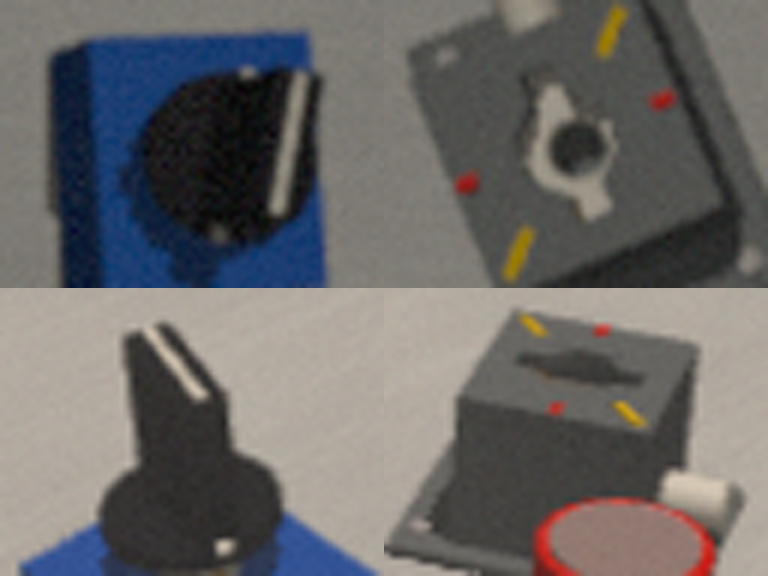

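Run:
```python
from h import *
T,S='top0.png','scene0.png'
def t(x,y,x0,y0,ox=0,oy=0): return (x0+(x-ox+.5)/6-.5,y0+(y-oy+.5)/6-.5)
P={}
for n,tt,ss in [('stripe+x',(299,75),(205,395)),('stripe-x',(277,212),(148,328))]:
    P[n]=tri((T,t(*tt,435,236)),(S,t(*ss,178,256,0,288)));print(n,P[n])
for n,tt,ss in [('y+',(612,32),(629,414)),('y-',(518,253),(533,324)),('r+',(467,184),(602,331)),('r-',(663,100),(556,408))]:
    P[n]=tri((T,t(*tt,208,228,384,0)),(S,t(*ss,341,200,384,288)));print(n,P[n])
d=P['stripe+x'][0]-P['stripe-x'][0];print('cap',(P['stripe+x'][0]+P['stripe-x'][0])/2,np.linalg.norm(d),np.degrees(np.arctan2(d[1],d[0])))
for a in 'yr':
    d=P[a+'+'][0]-P[a+'-'][0];print(a,(P[a+'+'][0]+P[a+'-'][0])/2,np.linalg.norm(d),np.degrees(np.arctan2(d[1],d[0])))
a=atz(T,t(545,90,208,228,384,0),.05)
b=atz(T,t(597,205,208,228,384,0),.05);d=a-b;print('notch',np.degrees(np.arctan2(d[1],d[0])))
# yaw of tool
print(R.from_quat(read_state()['eef_rot']).as_matrix())
```

```text
stripe+x (array([ 0.57705882, -0.24176462,  0.11330999]), [0.0009545876520579493, 0.0009545876520577408])
stripe-x (array([ 0.54095991, -0.23521132,  0.11279752]), [0.001068611583782007, 0.0010686115837820127])
y+ (array([0.60064907, 0.14494226, 0.06358671]), [0.0011319969422670273, 0.0011319969422670748])
y- (array([0.53760037, 0.16843043, 0.06451845]), [0.0009193103853526399, 0.0009193103853524335])
r+ (array([0.55668575, 0.18378171, 0.06358163]), [0.0009122919718360134, 0.0009122919718360315])
r- (array([0.58148959, 0.12966269, 0.06390836]), [0.0009933353110597254, 0.0009933353110596495])
cap [ 0.55900936 -0.23848797  0.11305375] 0.03669249389042773 -10.28928274011471
y [0.56912472 0.15668634 0.06405258] 0.06728819299533527 -20.432381126573038
r [0.56908767 0.1567222  0.063745  ] 0.05953322516354016 114.62293851818971
notch 26.454960968999753
[[-9.02710893e-01  4.30247500e-01 -3.62579324e-04]
 [ 4.30247648e-01  9.02710431e-01 -9.16301393e-04]
 [-6.69322459e-05 -9.83154150e-04 -9.99999514e-01]]
```

>>> arm_command([
  [100,[-0.03,-0.03,0],[0,0,0]],
  [100,[-0.058,-0.058,0],[0,0,0]],
  [100,[-0.086,-0.086,0],[0,0,0]],
  [100,[-0.114,-0.114,0],[0,0,0]],
  [100,[-0.142,-0.142,0],[0,0,0]],
  [100,[-0.17,-0.17,0],[0,0,0]],
  [100,[-0.198,-0.198,0],[0,0,0]],
  [100,[-0.226,-0.226,0],[0,0,0]],
  [100,[-0.254,-0.254,0],[0,0,0]],
  [100,[-0.282,-0.282,0],[0,0,0]],
], squeeze=35)

```text
time: 0.98
ee_pos: [0.4022, 0.1863, 0.2922]
eef_rot: [0.221, 0.975, 0.0, -0.0]
ft_force: [1.1, 0.2, -0.3]
width: 0.0868
```

>>> arm_command([
  [100,[-0.027,-0.026,0.002],[0,0,-0.03]],
  [100,[-0.054,-0.052,0.004],[0,0,-0.06]],
  [100,[-0.081,-0.079,0.006],[0,0,-0.09]],
  [100,[-0.108,-0.105,0.008],[0,0,-0.12]],
  [100,[-0.135,-0.132,0.01],[0,0,-0.15]],
  [100,[-0.162,-0.158,0.012],[0,0,-0.18]],
  [100,[-0.189,-0.184,0.014],[0,0,-0.2]],
  [100,[-0.216,-0.21,0.016],[0,0,-0.22]],
  [100,[-0.235,-0.23,0.018],[0,0,-0.24]],
  [100,[-0.25,-0.245,0.02],[0,0,-0.265]],
])

```text
time: 1.82
ee_pos: [0.5225, -0.1434, 0.2721]
eef_rot: [0.09, 0.996, -0.0, 0.0]
ft_force: [0.5, -0.4, -0.8]
width: 0.0869
```

Run:
```python
from h import *
s,c=snap('wrist','w1.png'); print(s['ee_pos'],R.from_quat(s['eef_rot']).as_matrix().round(4),s['joint_positions'])
```

```text
[ 0.52245629 -0.14339636  0.27205102] [[-9.836e-01  1.802e-01 -0.000e+00]
 [ 1.802e-01  9.836e-01 -9.000e-04]
 [-1.000e-04 -9.000e-04 -1.000e+00]] [-0.37442392  0.17104527  0.62662937  1.7409873  -0.10404229  1.26297189
  1.66642311]
```

View pics/w1.png

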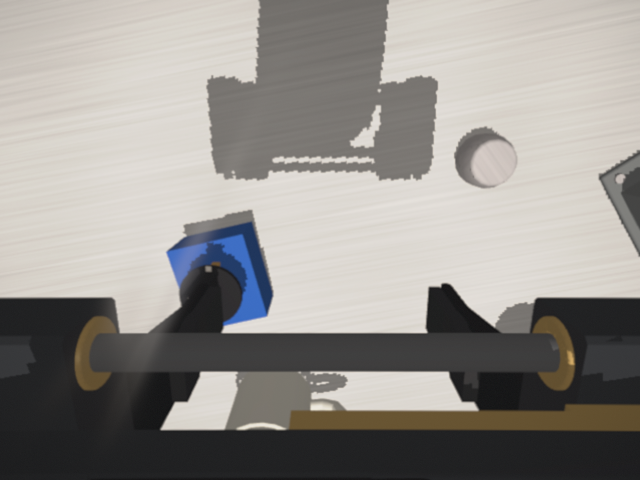

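The wrist view shows the block at (220,268), with the cap half hidden by the finger. I'll shift forward to see the cap clearly.

>>> arm_command([
  [100,[-0.015,-0.01,0],[0,0,0]],
  [100,[-0.035,-0.02,0],[0,0,0]],
  [100,[-0.055,-0.035,0],[0,0,0]],
  [100,[-0.075,-0.05,0],[0,0,0]],
  [100,[-0.095,-0.06,0],[0,0,0]],
  [100,[-0.105,-0.067,0],[0,0,0]],
  [100,[-0.115,-0.07,0],[0,0,0]],
  [100,[-0.115,-0.07,0],[0,0,0]],
  [100,[-0.115,-0.07,0],[0,0,0]],
  [100,[-0.115,-0.07,0],[0,0,0]],
])

```text
time: 2.7
ee_pos: [0.6226, -0.2294, 0.272]
eef_rot: [0.09, 0.996, 0.0, -0.0]
ft_force: [-0.3, -0.2, 0.6]
width: 0.087
```

Run:
```python
from h import *
s,c=snap('wrist','w2.png'); print(s['ee_pos'],s['joint_positions'])
crop('w2.png',200,60,400,210,4,'w2c.png')
```

```text
[ 0.62262743 -0.22943531  0.27203631] [-0.16406906  0.48089697  0.63637076  1.4051389  -0.28591963  1.34886168
  1.871837  ]
```

View pics/w2.png

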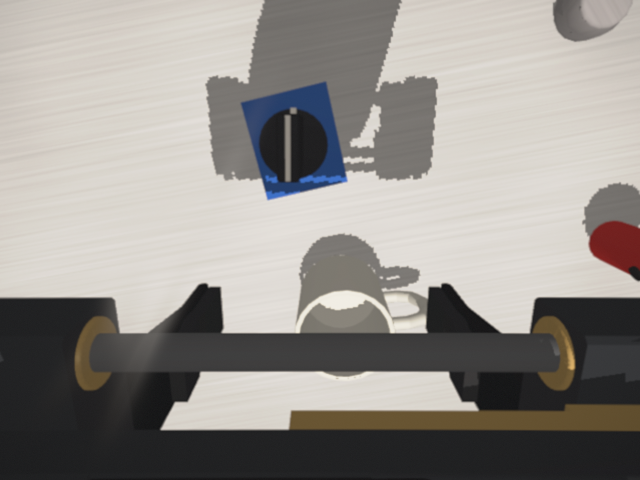

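View pics/w2c.png

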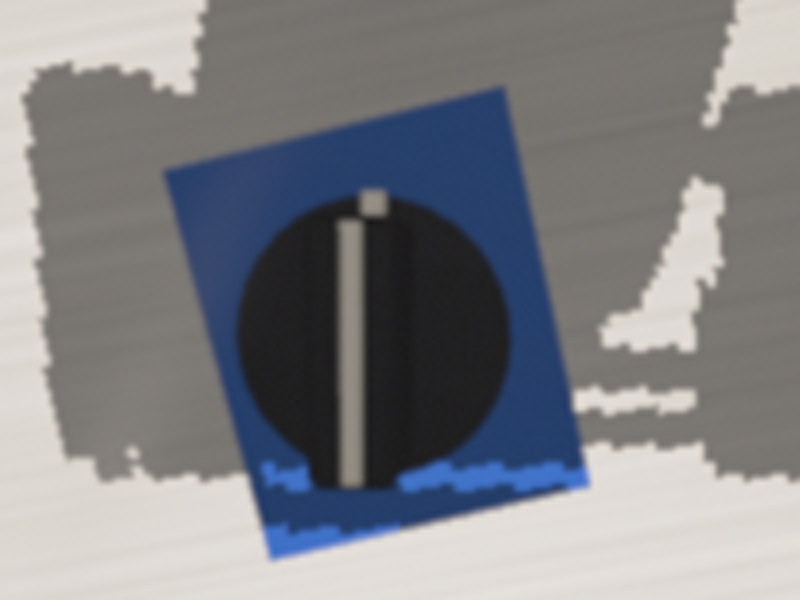

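The cap stripe runs straight up the image, so its yaw matches the tool. In the crop its ends are (350,220) and (351,487), and the flange is centred at about (374,335).

Run:
```python
from h import *
f=lambda x,y:(200+(x+.5)/4-.5,60+(y+.5)/4-.5)
a=atz('w2.png',f(350,220),.114);b=atz('w2.png',f(351,487),.114);d=b-a
print(a,b,(a+b)/2,np.linalg.norm(d),np.degrees(np.arctan2(d[1],d[0])))
print('flange',atz('w2.png',f(374,335),.068))
t=lambda x,y:(435+(x+.5)/6-.5,236+(y+.5)/6-.5)
print(tri(('top0.png',t(299,75)),('w2.png',f(351,487))),tri(('top0.png',t(277,212)),('w2.png',f(350,220))))
s=read_state();print(R.from_quat(s['eef_rot']).as_matrix())
```

```text
[ 0.54040715 -0.23582438  0.114     ] [ 0.57809345 -0.2435099   0.114     ] [ 0.5592503  -0.23966714  0.114     ] 0.03846198329964636 -11.526499903815091
flange [ 0.55844833 -0.23935957  0.068     ]
(array([ 0.57779034, -0.24398491,  0.10934422]), [0.0008546065141999468, 0.0008546065141997892]) (array([ 0.54034087, -0.23589136,  0.11339663]), [5.094027128737357e-05, 5.094027128752372e-05])
[[-9.83955985e-01  1.78411318e-01 -1.46011276e-04]
 [ 1.78411207e-01  9.83955847e-01  5.76433146e-04]
 [ 2.46510846e-04  5.41134796e-04 -9.99999823e-01]]
```

>>> arm_command([
  [100,[0.02,-0.007,0.005],[0,0,0]],
  [100,[0.04,-0.014,0.015],[0,0,0.01]],
  [100,[0.055,-0.019,0.03],[0,0,0.01]],
  [100,[0.061,-0.021,0.045],[0,0,0.01]],
  [100,[0.061,-0.021,0.06],[0,0,0.01]],
  [100,[0.061,-0.021,0.075],[0,0,0.01]],
  [100,[0.061,-0.021,0.09],[0,0,0.01]],
  [100,[0.061,-0.021,0.105],[0,0,0.01]],
  [100,[0.061,-0.021,0.118],[0,0,0.01]],
  [100,[0.061,-0.021,0.127],[0,0,0.01]],
])

```text
time: 3.58
ee_pos: [0.5588, -0.2389, 0.1441]
eef_rot: [0.094, 0.996, 0.0, -0.0]
ft_force: [0.6, 0.0, -0.6]
width: 0.0868
```

Run:
```python
from h import *
s,c=snap('top','t2.png'); snap('scene','s2.png'); print(s['ee_pos'],s['ft_force'])
a=cv2.imread('pics/t2.png')[200:320,400:540];b=cv2.imread('pics/s2.png')[200:320,140:280]
cv2.imwrite('pics/c2.png',cv2.resize(np.hstack([a,b]),None,fx=2.8,fy=2.8,interpolation=cv2.INTER_CUBIC))
```

```text
[ 0.55876568 -0.23889473  0.1440928 ] [ 0.56451469  0.03317819 -0.61463277]
```

View pics/c2.png

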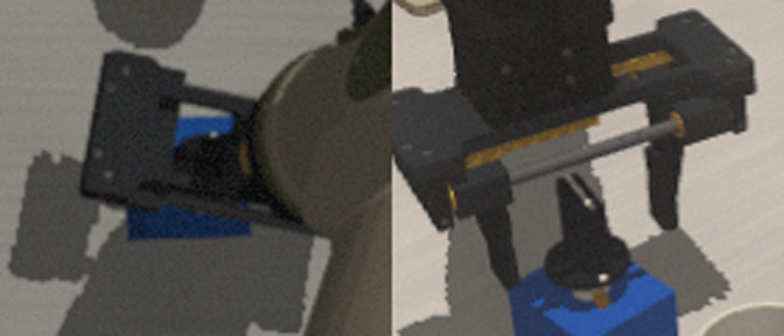

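The fingers stand on either side of the paddle, so I'll close.

>>> arm_command([
  [0,[0,0,0],[0,0,0]],
  [0,[0,0,0],[0,0,0]],
  [0,[0,0,0],[0,0,0]],
  [0,[0,0,0],[0,0,0]],
  [0,[0,0,0],[0,0,0]],
  [0,[0,0,0],[0,0,0]],
  [0,[0,0,0],[0,0,0]],
  [0,[0,0,0],[0,0,0]],
  [0,[0,0,0],[0,0,0]],
  [0,[0,0,0],[0,0,0]],
], squeeze=38)

```text
time: 4.52
ee_pos: [0.5592, -0.2396, 0.1452]
eef_rot: [0.095, 0.996, 0.0, -0.0]
ft_force: [0.0, -0.5, -0.5]
width: 0.0285
```

>>> arm_command([
  [0,[0,0,0],[0,0,0]],
  [0,[0,0,0],[0,0,0]],
  [0,[0,0,0],[0,0,0]],
  [0,[0,0,0],[0,0,0]],
  [0,[0,0,0],[0,0,0]],
  [0,[0,0,0],[0,0,0]],
  [0,[0,0,0],[0,0,0]],
  [0,[0,0,0],[0,0,0]],
  [0,[0,0,0],[0,0,0]],
  [0,[0,0,0],[0,0,0]],
])

```text
time: 5.35
ee_pos: [0.5592, -0.2396, 0.1452]
eef_rot: [0.095, 0.995, 0.0, -0.0]
ft_force: [0.3, -0.2, -0.7]
width: 0.0136
```

Run:
```python
from h import *
s=read_state();print(s)
```

```text
{'time': 5.35, 'joint_positions': array([-0.15390031,  0.47238616,  0.61732544,  1.69994461, -0.30553402,
        1.06722817,  1.94186344]), 'joint_vel': array([ 0.00055044, -0.00014667, -0.00024347, -0.00166732, -0.00104609,
        0.00056157, -0.00059588]), 'joint_torque': array([-7.69440271e-02, -5.77256477e+01,  1.14906111e+01, -3.35936487e+01,
        3.76875408e-02,  1.22761577e-01, -1.42363310e-04]), 'ee_pos': array([ 0.55923209, -0.23959054,  0.14518771]), 'eef_rot': array([ 9.47626305e-02,  9.95499895e-01,  4.84565563e-05, -2.16173148e-05]), 'ft_force': array([ 0.3017622 , -0.15226794, -0.73600189]), 'torque': array([-0.0380026 , -0.06706001,  0.0135206 ]), 'width': 0.013596861772370504}
```

>>> arm_command([
  [0,[0,0,-0.005],[0,0,0]],
  [0,[0,0,-0.015],[0,0,0]],
  [0,[0,0,-0.03],[0,0,0]],
  [0,[0,0,-0.045],[0,0,0]],
  [0,[0,0,-0.06],[0,0,0]],
  [0,[0,0,-0.08],[0,0,0]],
  [0,[0,0,-0.1],[0,0,0]],
  [0,[0,0,-0.12],[0,0,0]],
  [0,[0,0,-0.13],[0,0,0]],
  [0,[0,0,-0.13],[0,0,0]],
])

```text
time: 6.18
ee_pos: [0.56, -0.2402, 0.2782]
eef_rot: [0.095, 0.995, -0.0, 0.002]
ft_force: [0.5, -0.4, -0.0]
width: 0.0136
```

Run:
```python
from h import *
s,c=snap('scene','s3.png');print(s['ee_pos'],R.from_quat(s['eef_rot']).as_matrix(),s['ft_force'],s['width'])
crop('s3.png',140,150,300,270,5,'s3c.png')
```

```text
[ 0.55999832 -0.24020831  0.27818222] [[-9.81999838e-01  1.88832819e-01  4.29924834e-03]
 [ 1.88830735e-01  9.82009248e-01 -8.89311702e-04]
 [-4.38983286e-03 -6.14737233e-05 -9.99990363e-01]] [ 0.5379016  -0.37627778 -0.03578358] 0.013587156714246923
```

View pics/s3c.png

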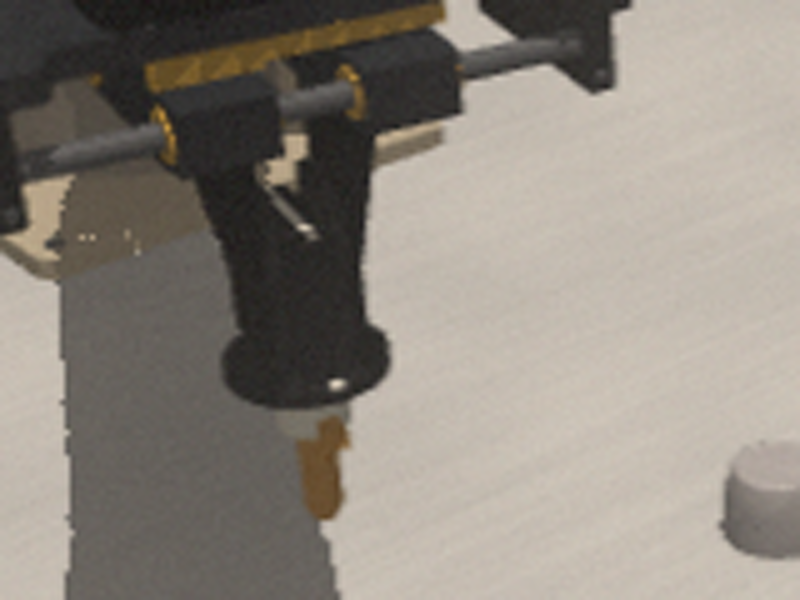

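The cap hangs upright in the fingers. Next I'll carry it towards the holder, staying a bit ahead so the wrist camera can see the holder.

>>> arm_command([
  [0,[0,0.02,0],[0,0,-0.02]],
  [0,[0,0.05,0],[0,0,-0.06]],
  [0,[0,0.085,0],[0,0,-0.1]],
  [0,[0,0.12,0],[0,0,-0.15]],
  [0,[0,0.155,0],[0,0,-0.2]],
  [0,[0,0.19,0],[0,0,-0.25]],
  [0,[0,0.225,0],[0,0,-0.3]],
  [0,[0,0.26,0],[0,0,-0.35]],
  [0,[0,0.295,0],[0,0,-0.4]],
  [0,[0,0.32,0],[0,0,-0.45]],
])

```text
time: 7.07
ee_pos: [0.6192, 0.0786, 0.2735]
eef_rot: [-0.133, 0.991, 0.001, -0.001]
ft_force: [-0.6, 0.0, -1.8]
width: 0.0138
```

Run:
```python
from h import *
s=read_state();Rt=R.from_quat(s['eef_rot']).as_matrix();print(s['ee_pos'],Rt,s['joint_positions'])
print(Rt.T@(np.array([.632,.157,.276])-s['ee_pos']), np.degrees(np.arctan2(Rt[1,1],Rt[0,1])))
```

```text
[0.6191912  0.07859536 0.27352377] [[-9.64842730e-01 -2.62817842e-01 -2.29947091e-03]
 [-2.62820091e-01  9.64844580e-01  7.32189403e-04]
 [ 2.02619961e-03  1.31079478e-03 -9.99997088e-01]] [-0.55247471  0.35751982  0.45588449  1.5111918  -0.16109019  1.31223192
  1.75671804]
[-0.03295977  0.07228515 -0.00244827] 105.23734226342506
```

>>> arm_command([
  [0,[-0.008,0.018,0],[0,0,-0.04]],
  [0,[-0.016,0.036,0],[0,0,-0.08]],
  [0,[-0.024,0.054,0],[0,0,-0.12]],
  [0,[-0.03,0.066,0],[0,0,-0.15]],
  [0,[-0.033,0.072,0],[0,0,-0.16]],
  [0,[-0.033,0.072,0],[0,0,-0.16]],
  [0,[-0.033,0.072,0],[0,0,-0.16]],
  [0,[-0.033,0.072,0],[0,0,-0.16]],
  [0,[-0.033,0.072,0],[0,0,-0.16]],
  [0,[-0.033,0.072,0],[0,0,-0.16]],
])

```text
time: 7.9
ee_pos: [0.6331, 0.1516, 0.2755]
eef_rot: [-0.208, 0.978, -0.0, 0.0]
ft_force: [-0.5, 1.1, -0.8]
width: 0.0138
```

Run:
```python
from h import *
s,c=snap('wrist','w4.png');Rt=R.from_quat(s['eef_rot']).as_matrix();print(s['ee_pos'],Rt,s['joint_positions'])
print(np.degrees(np.arctan2(Rt[1,1],Rt[0,1])))
crop('w4.png',220,40,420,190,4,'w4c.png')
```

```text
[0.63308595 0.15158914 0.27545678] [[-9.13700099e-01 -4.06389025e-01  2.98866958e-04]
 [-4.06389063e-01  9.13700128e-01 -7.67203169e-05]
 [-2.41896483e-04 -1.91555624e-04 -9.99999952e-01]] [-0.60337358  0.41152765  0.40375569  1.42991649 -0.16227924  1.33277387
  1.79766859]
113.97820037641569
```

View pics/w4.png

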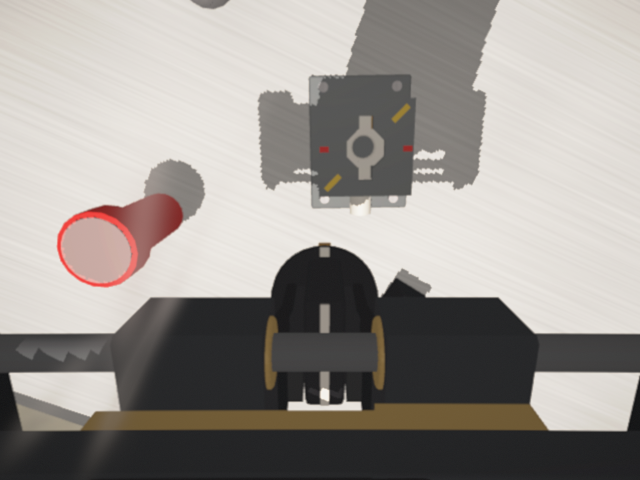

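View pics/w4c.png

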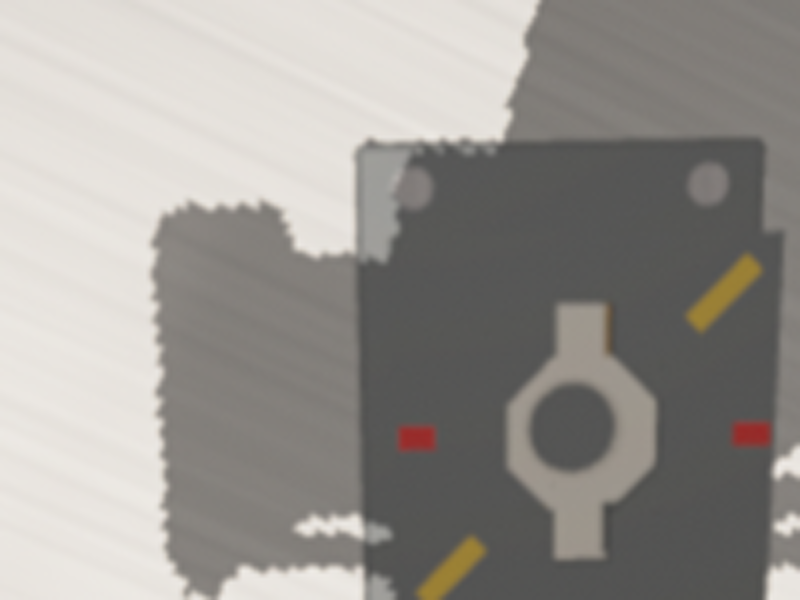

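The wrist view shows the holder with red marks at (324,150) and (408,148), yellow marks at (401,113) and (333,183), and the hole at (363,147). The held cap is centred on column 325.

Run:
```python
from h import *
f=lambda x,y:(220+(x+.5)/4-.5,40+(y+.5)/4-.5)
W='w4.png'
ang=lambda d:np.degrees(np.arctan2(d[1],d[0]))
rl=atz(W,f(417,439),.065);rr=atz(W,f(752,434),.065);print('red mid',(rl+rr)/2,np.linalg.norm(rl-rr),ang(rl-rr)-90)
ya=atz(W,f(725,293),.065);yb=atz(W,(333,183),.065);print('yel mid',(ya+yb)/2,np.linalg.norm(ya-yb),ang(yb-ya)+45)
n1=atz(W,f(581,303),.045);n2=atz(W,f(579,558),.045);print('notch',(n1+n2)/2,ang(n2-n1))
print('hole',atz(W,f(572,427),.045))
t=lambda x,y:(208+(x-384+.5)/6-.5,228+(y+.5)/6-.5)
print(tri(('top0.png',t(467,184)),(W,f(752,434))),tri(('top0.png',t(663,100)),(W,f(417,439))))
print('top only', (atz('top0.png',t(467,184),.065)+atz('top0.png',t(663,100),.065))/2)
# where cap stripe seen: top front corner; white spot on flange
print('stripe front',atz(W,(325,305),.2755-.0542+.023), 'spot',atz(W,(324,250),.2755-.0542-.023))
```

```text
red mid [0.5689103  0.15571572 0.065     ] 0.05970129038088525 -155.23360814917072
yel mid [0.56880318 0.15599239 0.065     ] 0.06772425501772404 25.051421573405182
notch [0.56902863 0.15696433 0.045     ] 25.087435147317045
hole [0.56859845 0.15508427 0.045     ]
(array([0.55628689, 0.18381059, 0.06024637]), [2.365752042974678e-05, 2.3657520429751995e-05]) (array([0.58110992, 0.12878195, 0.06408775]), [0.00038773096703610427, 0.00038773096703629206])
top only [0.56828404 0.15580927 0.065     ]
stripe front [0.61605362 0.1446458  0.2443    ] spot [0.61217983 0.14252023 0.1983    ]
```

Run:
```python
from h import *
crop('w4.png',265,235,385,325,6,'w4d.png')
```

```text
(no output)
```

View pics/w4d.png

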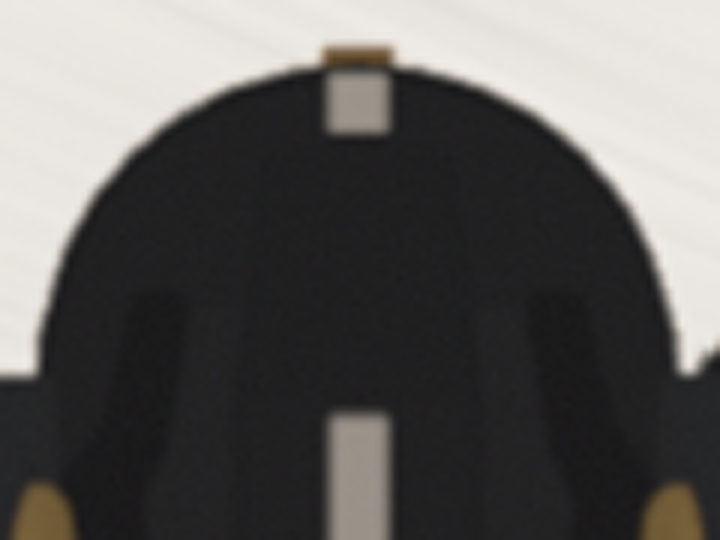

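Run:
```python
from h import *
s,c=load('w4.png');Rt=R.from_quat(s['eef_rot']).as_matrix();W='w4.png'
for dz in(0.0525,.0542):
  z=s['ee_pos'][2]-dz
  for n,uv,zz in(('rim',(324.7,246.2),z-.023),('rim low',(324.7,246.2),z-.028),('stripe',(324.8,303.5),z+.023)):
    p=atz(W,uv,zz);print(dz,n,Rt.T@(p-s['ee_pos']))
```

```text
0.0525 rim [0.02500455 0.00052276 0.07549385]
0.0525 rim low [0.02350099 0.0005272  0.08049422]
0.0525 stripe [0.01967898 0.00051656 0.02949514]
0.0542 rim [0.02449334 0.00052427 0.07719398]
0.0542 rim low [0.02298978 0.00052872 0.08219434]
0.0542 stripe [0.01890154 0.00051856 0.03119533]
```

>>> arm_command([
  [0,[0.01,0.005,0],[0,0,-0.005]],
  [0,[0.022,0.012,0],[0,0,-0.01]],
  [0,[0.037,0.019,0],[0,0,-0.015]],
  [0,[0.049,0.025,0],[0,0,-0.015]],
  [0,[0.055,0.0285,0.01],[0,0,-0.015]],
  [0,[0.057,0.0295,0.025],[0,0,-0.015]],
  [0,[0.057,0.0295,0.04],[0,0,-0.015]],
  [0,[0.057,0.0295,0.055],[0,0,-0.015]],
  [0,[0.057,0.0295,0.06],[0,0,-0.015]],
  [0,[0.057,0.0295,0.06],[0,0,-0.015]],
])

```text
time: 8.78
ee_pos: [0.5683, 0.156, 0.2142]
eef_rot: [-0.216, 0.976, -0.0, -0.001]
ft_force: [0.3, 0.5, -0.5]
width: 0.0136
```

Run:
```python
from h import *
s,c=snap('scene','s5.png');snap('top','t5.png');Rt=R.from_quat(s['eef_rot']).as_matrix();print(s['ee_pos'],Rt.round(4),s['ft_force'],s['joint_positions'])
print(np.degrees(np.arctan2(Rt[1,1],Rt[0,1])))
a=cv2.imread('pics/s5.png')[120:250,310:440];b=cv2.imread('pics/t5.png')[190:320,175:305]
cv2.imwrite('pics/c5.png',cv2.resize(np.hstack([a,b]),None,fx=3,fy=3,interpolation=cv2.INTER_CUBIC))
```

```text
[0.56831801 0.15599451 0.21415972] [[-9.070e-01 -4.212e-01 -2.000e-03]
 [-4.212e-01  9.070e-01 -8.000e-04]
 [ 2.100e-03  1.000e-04 -1.000e+00]] [ 0.26755197  0.49273338 -0.48782672] [-0.66190464  0.31833227  0.38389033  1.67686656 -0.12725317  1.17321202
  1.75971737]
114.90975316254044
```

View pics/c5.png

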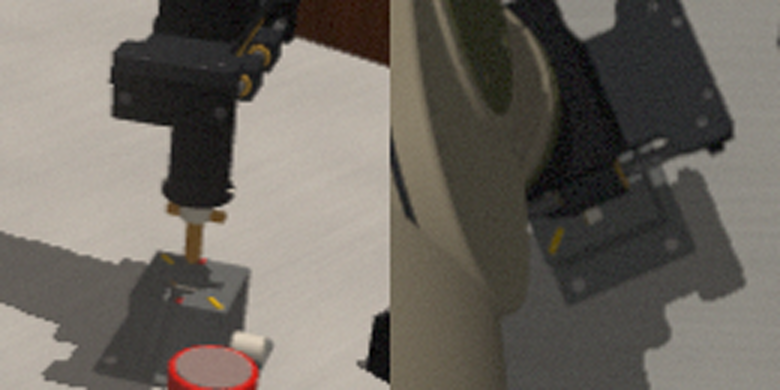

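Run:
```python
from h import *
s,c=load('s5.png')
K=np.array([[c['fx'],0,c['cx']],[0,c['fy'],c['cy']],[0,0,1.]])
pr=lambda p:cv2.projectPoints(np.array([p],float),np.array(c['rvec'],float),np.array(c['tvec'],float),K,np.array(c['dist_coeffs'],float))[0].ravel()
e=s['ee_pos'];print('tip',pr([e[0],e[1],e[2]-.1342]),'tip+20',pr([e[0],e[1],e[2]-.1142]),'holder',pr([.569,.1555,.065]))
print('px/mm x,y,z',(pr([.57,.1555,.065])-pr([.569,.1555,.065])),(pr([.569,.1565,.065])-pr([.569,.1555,.065])))
crop('s5.png',340,170,420,230,10,'s5c.png');print(read_state()['ee_pos'])
```

```text
tip [372.75963196 206.21234187] tip+20 [373.45957056 197.5985572 ] holder [372.34283846 212.73875473]
px/mm x,y,z [0.36861217 0.17233553] [ 0.31206046 -0.16051394]
[0.56922401 0.15629373 0.21597067]
```

View pics/s5c.png

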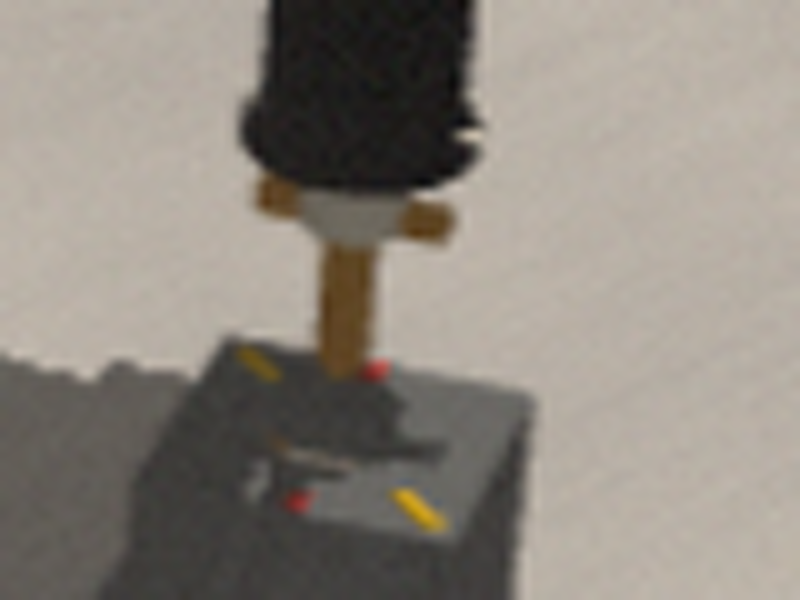

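Tip and holder centre agree to about 0.5 mm in the scene view (tip (373.6,207), mark centre (373.4,213.2)). Next I'll lower in stages.

>>> arm_command([
  [0,[0,-0.0005,0.006],[0,0,0]],
  [0,[0,-0.0005,0.011],[0,0,0]],
  [0,[0,-0.0005,0.016],[0,0,0]],
  [0,[0,-0.0005,0.021],[0,0,0]],
  [0,[0,-0.0005,0.026],[0,0,0]],
  [0,[0,-0.0005,0.031],[0,0,0]],
  [0,[0,-0.0005,0.036],[0,0,0]],
  [0,[0,-0.0005,0.041],[0,0,0]],
  [0,[0,-0.0005,0.046],[0,0,0]],
  [0,[0,-0.0005,0.046],[0,0,0]],
])

```text
time: 9.72
ee_pos: [0.5686, 0.1558, 0.168]
eef_rot: [-0.216, 0.976, -0.0, -0.001]
ft_force: [-0.9, 0.7, -0.9]
width: 0.0138
```

Run:
```python
from h import *
s,c=snap('scene','s6.png');Rt=R.from_quat(s['eef_rot']).as_matrix();print(s['ee_pos'],s['ft_force'],s['torque'])
crop('s6.png',340,170,420,230,10,'s6c.png');s=read_state();print(s['ee_pos'],s['ft_force'],np.degrees(np.arctan2(Rt[1,1],Rt[0,1])))
```

```text
[0.5686231  0.15584818 0.16800177] [-0.93679313  0.67314444 -0.92920702] [ 0.1043849   0.06651335 -0.03737709]
[0.56881704 0.15584986 0.16857531] [ 0.48389495  0.72580171 -0.79209394] 114.93770527799889
```

View pics/s6c.png

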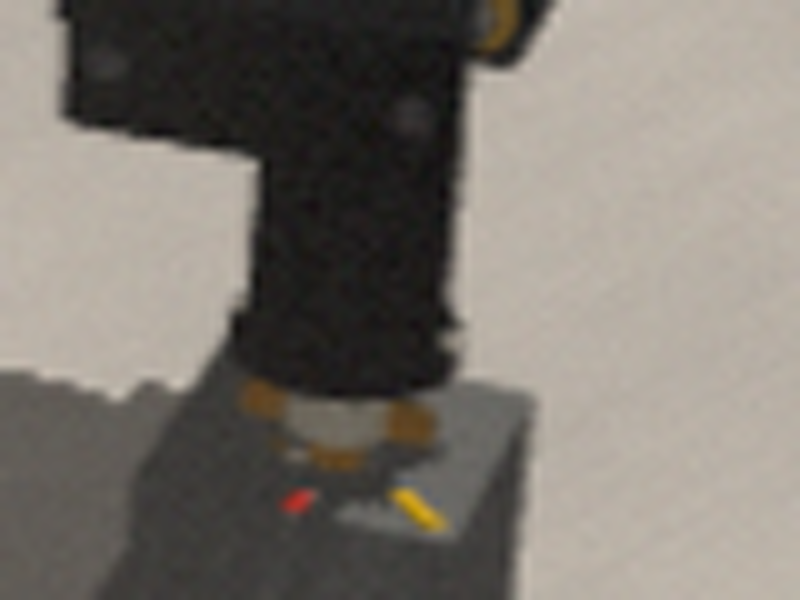

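The rod is in the hole with no contact force, and the lugs sit just above the notches. I'll keep lowering slowly.

>>> arm_command([
  [0,[0,0,0.002],[0,0,0]],
  [0,[0,0,0.004],[0,0,0]],
  [0,[0,0,0.006],[0,0,0]],
  [0,[0,0,0.008],[0,0,0]],
  [0,[0,0,0.01],[0,0,0]],
  [0,[0,0,0.012],[0,0,0]],
  [0,[0,0,0.014],[0,0,0]],
  [0,[0,0,0.016],[0,0,0]],
  [0,[0,0,0.018],[0,0,0]],
  [0,[0,0,0.019],[0,0,0]],
])

```text
time: 10.6
ee_pos: [0.569, 0.1559, 0.1499]
eef_rot: [-0.216, 0.976, 0.0, -0.0]
ft_force: [-0.2, -0.5, -1.3]
width: 0.0137
```

Run:
```python
from h import *
s,c=snap('scene','s7.png');Rt=R.from_quat(s['eef_rot']).as_matrix();print(s['ee_pos'],s['ft_force'],s['torque'])
crop('s7.png',340,170,420,230,10,'s7c.png');s=read_state();print(s['ee_pos'],s['ft_force'],np.degrees(np.arctan2(Rt[1,1],Rt[0,1])))
```

```text
[0.56900496 0.15590896 0.14988328] [-0.15743217 -0.48280506 -1.32486824] [ 0.0097018   0.01100135 -0.00899984]
[0.56896733 0.1558742  0.14979691] [-0.03689104  0.01532577 -1.58426522] 114.93429841730595
```

View pics/s7c.png

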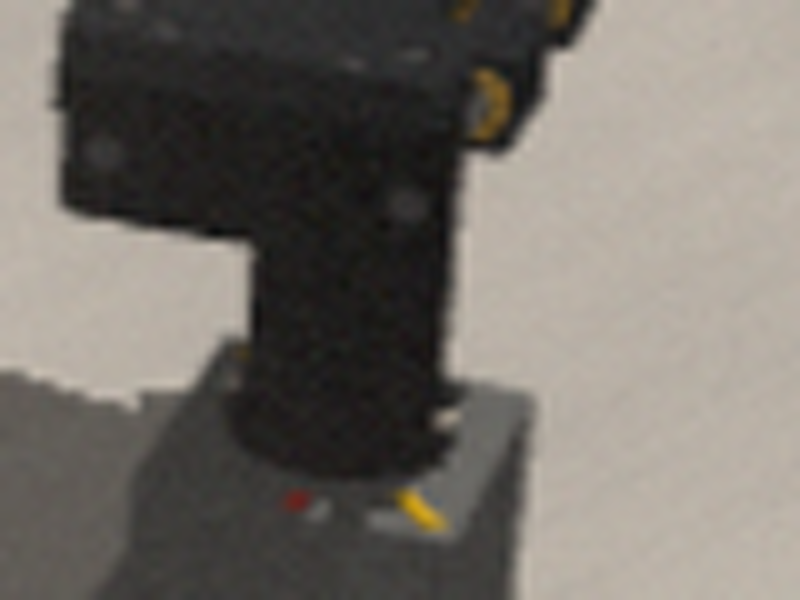

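>>> arm_command([
  [0,[0,0,0.0005],[0,0,0]],
  [0,[0,0,0.001],[0,0,0]],
  [0,[0,0,0.0015],[0,0,0]],
  [0,[0,0,0.0015],[0,0,0]],
  [0,[0,0,0.0015],[0,0,0]],
  [0,[0,0,0.0015],[0,0,0]],
  [0,[0,0,0.0015],[0,0,0]],
  [0,[0,0,0.0015],[0,0,0]],
  [0,[0,0,0.0015],[0,0,0]],
  [0,[0,0,0.0015],[0,0,0]],
])

```text
time: 11.48
ee_pos: [0.5691, 0.1559, 0.1487]
eef_rot: [-0.216, 0.976, 0.0, 0.0]
ft_force: [0.3, -0.6, -1.0]
width: 0.0143
```

No contact, and by my estimate cap_grip is about 29.5 mm above the mouth. Now I'll twist clockwise, which is + about tool z.

>>> arm_command([
  [0,[0,0,0],[0,0,0.03]],
  [0,[0,0,0],[0,0,0.07]],
  [0,[0,0,0],[0,0,0.11]],
  [0,[0,0,0],[0,0,0.16]],
  [0,[0,0,0],[0,0,0.21]],
  [0,[0,0,0],[0,0,0.26]],
  [0,[0,0,0],[0,0,0.31]],
  [0,[0,0,0],[0,0,0.36]],
  [0,[0,0,0],[0,0,0.4]],
  [0,[0,0,0],[0,0,0.4]],
], squeeze=40)

```text
time: 12.32
ee_pos: [0.5692, 0.1555, 0.1488]
eef_rot: [-0.017, 1.0, -0.0, 0.0]
ft_force: [0.6, -1.8, -1.5]
width: 0.0138
```

Run:
```python
from h import *
s=read_state();Rt=R.from_quat(s['eef_rot']).as_matrix();print(s['ee_pos'],s['ft_force'],s['torque'],s['joint_positions'],s['width'],np.degrees(np.arctan2(Rt[1,1],Rt[0,1])))
```

```text
[0.56921991 0.15546848 0.14875516] [ 0.62036666 -1.76529917 -1.52426241] [-0.40872913 -0.09695539  0.04537324] [-0.70453051  0.39655351  0.44229609  1.74051497 -0.19136197  1.04734603
  1.40769816] 0.013827905845234668 91.89256199542866
```

The spring torque of about 0.05 N m shows up at the wrist, so the ring is turning. Now the remaining 22°.

>>> arm_command([
  [0,[0,0,0],[0,0,0.04]],
  [0,[0,0,0],[0,0,0.09]],
  [0,[0,0,0],[0,0,0.14]],
  [0,[0,0,0],[0,0,0.19]],
  [0,[0,0,0],[0,0,0.24]],
  [0,[0,0,0],[0,0,0.29]],
  [0,[0,0,0],[0,0,0.33]],
  [0,[0,0,0],[0,0,0.36]],
  [0,[0,0,0],[0,0,0.38]],
  [0,[0,0,0],[0,0,0.38]],
])

```text
time: 13.15
ee_pos: [0.5692, 0.1554, 0.1487]
eef_rot: [0.172, 0.985, -0.0, 0.0]
ft_force: [-0.9, -1.9, -0.9]
width: 0.0139
```

>>> arm_command([
  [0,[0,0,0],[0,0,0]],
  [0,[0,0,0],[0,0,0]],
  [0,[0,0,0],[0,0,0]],
  [0,[0,0,0],[0,0,0]],
  [0,[0,0,0],[0,0,0]],
  [0,[0,0,0],[0,0,0]],
  [0,[0,0,0],[0,0,0]],
  [0,[0,0,0],[0,0,0]],
  [0,[0,0,0],[0,0,0]],
  [0,[0,0,0],[0,0,0]],
])

```text
time: 13.98
ee_pos: [0.5692, 0.1556, 0.1487]
eef_rot: [0.172, 0.985, -0.0, 0.0]
ft_force: [-0.1, -5.8, -0.2]
width: 0.0139
```

Run:
```python
from h import *
s,c=snap('scene','s8.png');Rt=R.from_quat(s['eef_rot']).as_matrix();print(s['ee_pos'],s['ft_force'],s['torque'],s['width'],np.degrees(np.arctan2(Rt[1,1],Rt[0,1])))
snap('wrist','w8.png')
a=cv2.imread('pics/s8.png')[150:240,330:430];b=cv2.imread('pics/w8.png')[190:460,210:440]
cv2.imwrite('pics/c8.png',np.hstack([cv2.resize(a,(500,450),interpolation=cv2.INTER_CUBIC),cv2.resize(b,(300,450))]))
```

```text
[0.56916458 0.15556906 0.14872771] [-0.05359644 -5.79975398 -0.19331972] [-1.31744992 -0.17981869  0.12152455] 0.013915045388554783 70.23819493876
```

View pics/c8.png

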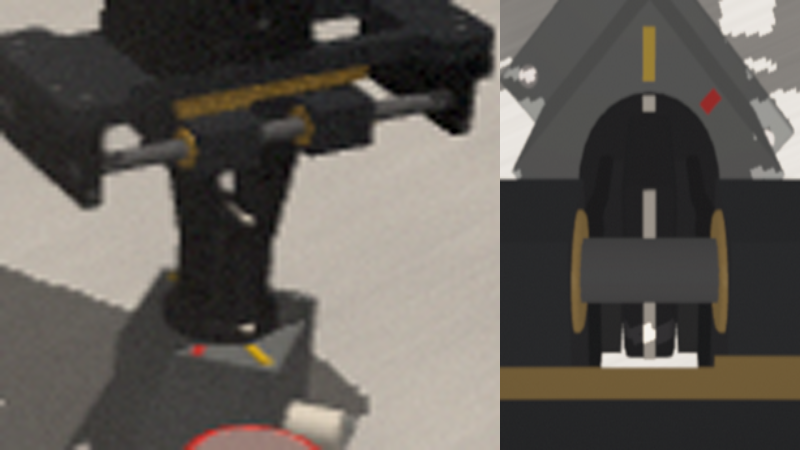

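View pics/w8.png

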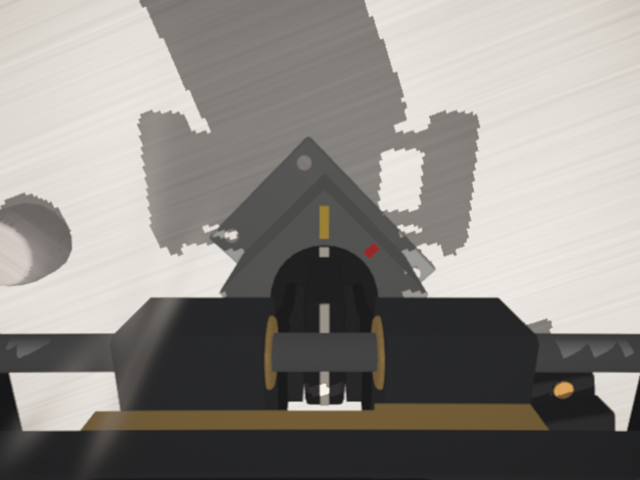

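The handle stripe lines up with the yellow mark: both are at column 324 in the wrist view, and the tool has turned 44.7°. I'll hold once more to check it stays steady.

>>> arm_command([
  [0,[0,0,0],[0,0,0]],
  [0,[0,0,0],[0,0,0]],
  [0,[0,0,0],[0,0,0]],
  [0,[0,0,0],[0,0,0]],
  [0,[0,0,0],[0,0,0]],
  [0,[0,0,0],[0,0,0]],
  [0,[0,0,0],[0,0,0]],
  [0,[0,0,0],[0,0,0]],
  [0,[0,0,0],[0,0,0]],
  [0,[0,0,0],[0,0,0]],
])

```text
time: 14.92
ee_pos: [0.5692, 0.1556, 0.1487]
eef_rot: [0.172, 0.985, -0.0, 0.0]
ft_force: [0.4, -5.2, 0.7]
width: 0.0136
```

Run:
```python
from h import *
s,c=snap('wrist','w9.png');Rt=R.from_quat(s['eef_rot']).as_matrix();print(s['ee_pos'],s['ft_force'],s['torque'],s['width'],np.degrees(np.arctan2(Rt[1,1],Rt[0,1])),np.abs(s['joint_vel']).max())
a=load('w8.png')[1]['pixels'].astype(int);d=np.abs(a-c['pixels']).max(2);print((d>40).sum())
```

```text
[0.56917915 0.15555064 0.14873742] [ 0.40766836 -5.17788446  0.70111208] [-1.31589921 -0.08200106  0.11281102] 0.013563749040145918 70.24028133451206 0.0020359192906641422
0
```

The pose is steady, with no change between the two pictures, so I'm handing in.

```bash
python3 -c "
from bench import *
print(close_job())"
```

```text
the job is handed in; nothing more can be done
None
```

I lifted the cap out of the blue block and lowered its rod through the hole, with the lugs down through the notches. I then twisted it clockwise and handed in at about 15 s, still gripping it at 40 N.

**Last checks:**
- **Turn:** the tool had turned 44.7° from the notches. In the wrist picture the handle's white stripe lined up with the yellow mark.
- **Height:** cap_grip was about 29.5 mm above the holder's mouth. This is worked out from the tool height, not measured directly.
- **Steadiness:** two wrist pictures 1 s apart showed no change.
- **Forces:** the wrist felt about 0.12 N m of spring torque and 5 N sideways. I take the sideways push to be one lug carrying most of the load. I felt no contact while lowering.
- **Not checked:** I could not read the ring joint directly. I did not measure the mug, torch, breaker and door stop again, but the arm stayed well clear of them.

**Disagreements:** the camera views differed by about 1 mm on the holder's position, within the stated calibration. One wrist-and-top height came out about 4 mm lower than expected for one end of the stripe, and another about 5 mm low for a red mark. I used the scene-and-top heights instead, which matched the text.

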